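# Draw the specimen carrier out of the imager and put it in the green tray

### The arm

A 7-joint arm with a two-finger parallel gripper is mounted at the origin on the work surface. World frame = base frame: x ahead of the robot, y to its left, z up, the work surface at z = 0. Lengths are in m, angles in rad, forces in N, time in s.
With the tool pointing down it reaches from about 0.35 to 0.775 m from the base axis. Payload 3.1 kg.
Tool frame: the origin (TCP) lies midway between the tips of the shut fingers; the grasp point (between the pads) lies 19 mm behind it (r.tcp_to_grasp is the distance from the TCP to the grasp point, in m); x points along the fingers, z is the direction in which the jaws open and shut, and the axes are right-handed (so a half turn about x gives the same grasp; the last joint's range is limited). The gripper opens to 85 mm and grips with 20 to 120 N. Pads are 22 mm wide; open, the fingers measure 114 mm over their backs; the gripper's body (76 mm by 85 mm) begins 54 mm behind the grasp point. The pads swing forward as they close: fully open they stand 13 mm farther back than shut.
Start: joints at [1.247, 0.311, 0.014, 1.512, -0.004, 1.319, -0.027], TCP at [0.153, -0.528, 0.231] pointing down, gripper open.
Joint ranges: [-2.7, 2.7], [-0.3, 1.91], [-1.27, 1.3], [0.12, 2.57], [-1.44, 4.58], [0.2, 2.03], [-3.05, 3.05]. Speed limits (rad/s): [2.79, 2.79, 3.14, 3.14, 3.14, 3.14, 3.14].

### API

Orientations are given as a unit quaternion [w, x, y, z].
In Python, from cell import telemetry, eyes, ticket, masks_of, pinpoint, r gives the robot as it stands.
- The arm moves only by the tool apply_moves, never from a script. Its argument "commands" is a list of rows, each an object of numbers: "x", "y", "z": the shift along the tool's x, y, z normalised to -1 to 1, where 1 is 150 mm; "rx", "ry", "rz": the turn, a rotation vector about the tool's x, y, z normalised to -1 to 1, where 1 is 180 degrees. A call has 1 to 5 rows; each row shifts and turns the pose as measured when the row begins, along the tool's axes as they then stand; what a row does not reach is not made up. A row lasts 1/10 s, in which the tool goes at most 50 mm and 8.59 degrees, less where a joint would pass 70% of its speed; a pose out of reach is approached as far as the arm can. A call with a number of a shift or a turn outside -1 to 1 is refused whole. A call with a gripper value outside its range is refused whole. "jaw" is the gripper's target within -1 to 1 (fully open at 1, half-way at 0, shut at -1), set as the call begins (left out, the last holds). The fingers move at their own pace and stop on an object; the grip force is fixed at half the most. Time passes only in rows, so rows that do not move let the fingers close. It gives the time, the measured TCP pose, the force and the opening at its end, in the units of the state.
- telemetry.get_state(): the state, without advancing time (a new reading comes with each control period).
- eyes.grab_frame(name): name is "scene" or "top" or "wrist"; returns a dict with "image" (400x640x3 uint8, red, green, blue), "depth" (400x640 float32, m along the optical axis (not along the pixel's ray), 0 where there is no reading), "fx", "fy", "cx", "cy" (pixels), "D" ([k1, k2, p1, p2, k3] as OpenCV has them; the pictures are not rectified), "R" (3x3) and "t" (3): a world point X has camera coordinates R X + t; the wrist camera has in their place "T_tool_cam" (4x4, takes a point from camera to tool coordinates, whose origin is the TCP and whose axes are the tool frame's). Camera axes: x right, y down, z forward; pixel columns grow to the right and rows downward; lengths in m; the calibration is good to about 2 mm. A picture is of the moment at which its call begins: read the wrist's pose just before it.
- ticket.close_job(): hands the job in, once; it reports no verdict.
Trained networks look in a picture, given as the dict that the camera call returned (one of the last four; its "shot" number tells which), for a name from the list of things; names that differ only in an ending like _2 or _b are one class to them, and where a whole thing is asked for, a point or a joint stands for the part that bears it (a point fixed in the world has none). Each returns a list of dicts, best first, with "score" (0 to 1); they miss things now and then, are a little off and sometimes report something else, mostly with a low value. They report only what shows in the picture. A call takes as long as a camera call. They do not tell look-alikes from the thing itself.
- masks_of(picture, thing): "mask" (400x640 bool, what is visible of it).
- pinpoint(picture, thing): "at" ([x, y, z] in m, in world coordinates, good to about 4 mm: a listed point, or the origin of a listed thing).
The state is a dict: "t": time; "joint_positions": joint angles; "qd": joint speeds; "tau": joint torques, N m; "eef_pos": TCP position; "ee_rot": TCP orientation; "wrist_force": force on the tool from outside, world axes, zero at the start; "ft_torque": the same for the moment, N m; "finger_gap": finger opening in m.
Only numpy, scipy, OpenCV 4.12 (cv2) and the standard library are available. Lean on these libraries where they do the work, as an engineer would, in place of code of your own. Each camera call takes 0.05 s, during which the arm holds its last target.

### The job

The scan is finished: slide the blue specimen carrier straight out of the imager along its stage until it is completely clear of the hood, then lift it off and set it down flat inside the green tray, without dropping it. Keep it level so that the dish stays seated in its well, and leave the tube rack, the jar and the mouse where they are.

Things in the scene. Friction and masses are not known exactly. Their poses are not given: they have to be found in the camera images.
- imager: Fixed white imager; yaw up to 0.25 rad. Base x -155 to +140, 200 wide (y), 30 mm high; its top is the stage the carrier slides on. A white hood stands on the rear part (x +30 to +140, y -90 to +90, top at z = 92; knobs on its sides to y +-108, pod at its back to z = 104). In front the stage is bare and flat. Origin: on the table under mid-width; x points from the open stage into the hood, z up.
- imager_mouth (a point): Middle of the mouth of the hood's tunnel, on the stage: imager frame (30, 0, 30) mm. The tunnel runs straight along imager x from the hood's front face (x = 30) and is closed at x = 120 mm. It is 58 mm wide (y -29 to +29) and 28 mm high (roof underside at z = 58); the roof has a clear window.
- carrier: Loose blue plate, 160 (x) x 52 (y) x 14 mm thick, 0.14 to 0.28 kg, slides with under 3 N. Origin: centre of its underside; centre of mass near x = -5. At the start it lies on the stage, x pointing into the hood, its +x end 55 to 80 mm inside the tunnel (about 3 mm free each side), the rest out in front. Once clear it can be gripped by its long sides, 52 mm apart and 14 mm high.
- carrier_tab (a point): Middle of the top edge of the upright orange tab at the carrier's front end: carrier frame (-73, 0, 46) mm. The tab is 8 mm thick (x -77 to -69), 40 wide (y), and stands 32 mm above the plate's top. The plate behind it is bare (x -69 to -5 mm), so it can be hooked from behind.
- carrier_rear (a point): Middle of the carrier's inner (+x) end, on the underside: carrier frame (80, 0, 0) mm.
- carrier_well (a point): Centre of the floor of the round well in the carrier's top (41.5 mm wide, 7 deep): carrier frame (15, 0, 7) mm.
- dish: Loose clear round dish with yellow contents, 40 mm across, 15 high, 30 g, standing in the carrier's well and rising 8 mm above the plate (6 mm under the tunnel roof). Origin: centre of its underside.
- tray: Green open tray, fixed on the table: outside 208 (x) x 138 (y), inside 200 x 130 mm, floor at z = 4, thin rim up to z = 12 mm. Origin: under its centre on the table. Stands left or right of the imager, yaw up to 0.3 rad.
- rack: Bystander: loose white rack of eight blue-capped tubes, 60 x 140 mm, 95 high, on the side of the imager where the tray is not. Origin: centre of its underside.
- jar: Bystander: loose amber jar with pink lid, 56 mm across, 75 high. Origin: centre of its underside.
- mouse: Bystander: loose dark computer mouse, 105 x 60 mm, 32 high. Origin: centre of its underside.
There are look-alikes about, which are no part of the job. There is more than one size of the carrier; the job needs the larger.

How it is judged:
By the outcome, as a careful person would: the job done as asked, in the order asked, and still so for the second after the job is handed in, with the robot touching nothing.
It also fails if it takes over 51 s, if anything falls off the work surface, if the arm or the gripper's body presses on something with over 40 N, if the wrist force passes 120 N, or if a joint passes its speed limit or range.

## Working session

There is one attempt and no reset: what is moved stays moved. The work goes in short steps, Python scripts to look and compute and a tool call to move; the robot and the scene stay as the last step left them, time stands still between calls to the robot, and variables do not carry over. Pictures are saved under pics/ and viewed, and the job is handed in when it is done.

Besides the shell and the picture viewer there is one more tool, called after "Emit:" as name(argument=value, ...), one argument or row to a line, values as JSON. apply_moves: Moves the arm, as the interface text tells. Scaled input: -1 to 1 covers 150 mm each way for a shift and 180 degrees each way for a turn. Its arguments: {"type":"object","properties":{"commands":{"type":"array","items":{"type":"object","properties":{"x":{"type":"number","minimum":-1,"maximum":1},"y":{"type":"number","minimum":-1,"maximum":1},"z":{"type":"number","minimum":-1,"maximum":1},"rx":{"type":"number","minimum":-1,"maximum":1},"ry":{"type":"number","minimum":-1,"maximum":1},"rz":{"type":"number","minimum":-1,"maximum":1}}}},"jaw":{"type":"number"}},"required":["commands"]}

```bash
ls; mkdir -p pics
cat > h.py <<'E'
import numpy as np, cv2
from cell import telemetry, eyes, ticket, masks_of, pinpoint, r
from scipy.spatial.transform import Rotation as Ro
def save(im,n): cv2.imwrite('pics/'+n,cv2.cvtColor(im,cv2.COLOR_RGB2BGR))
def T_tool(s=None):
    s=s or telemetry.get_state(); q=s['ee_rot']
    T=np.eye(4); T[:3,:3]=Ro.from_quat([q[1],q[2],q[3],q[0]]).as_matrix(); T[:3,3]=s['eef_pos']; return T
def cloud(p,T=None):
    K=np.array([[p['fx'],0,p['cx']],[0,p['fy'],p['cy']],[0,0,1.]])
    v,u=np.mgrid[0:400,0:640]
    n=cv2.undistortPoints(np.stack([u,v],-1).reshape(-1,1,2).astype(np.float64),K,np.array(p['D'],float)).reshape(400,640,2)
    d=p['depth'].astype(float); c=np.dstack([n*d[...,None],d])
    if 'R' in p: w=(c-np.array(p['t']).reshape(3))@np.array(p['R'])
    else:
        M=T@np.array(p['T_tool_cam']); w=c@M[:3,:3].T+M[:3,3]
    w[d<=0]=np.nan
    return w
E
python3 - <<'E'
from h import *
s=telemetry.get_state(); print(s)
for n in ['scene','top']:
    p=eyes.grab_frame(n); save(p['image'],n+'1.png')
    print(n, p['t'], p['R'])
    for k in ['imager','imager_mouth','carrier','carrier_tab','carrier_rear','carrier_well','dish','tray','rack','jar','mouse']:
        try: print(k,[(np.round(x['at'],3).tolist(),round(x['score'],2)) for x in pinpoint(p,k)])
        except Exception as e: print(k,e)
E
```

```text
pics
{'t': 0.0, 'joint_positions': array([ 1.24729486,  0.31172231,  0.01400528,  1.51305827, -0.00439978,
        1.3192315 , -0.02719136]), 'qd': array([-0.00034384,  0.00067156, -0.00019076,  0.0001712 ,  0.00106858,
       -0.000972  ,  0.00010147]), 'tau': array([ 2.04112712e-04, -3.79910159e+01,  1.46012348e-01, -2.30591655e+01,
        1.19878564e-02,  1.35032443e-02, -1.39578631e-05]), 'eef_pos': array([ 0.15274542, -0.52759196,  0.23022249]), 'ee_rot': array([ 0.56458142,  0.42528479,  0.5659736 , -0.42432837]), 'wrist_force': array([-0.79287858,  0.32838104,  0.06060714]), 'ft_torque': array([-0.02391753, -0.03909366, -0.0255538 ]), 'finger_gap': 0.08528688328547611}
scene [ 0.16150732 -0.42920341  1.71258754] [[-0.27272182  0.9620374  -0.01033717]
 [ 0.80652596  0.22275256 -0.54762868]
 [-0.52453664 -0.15768748 -0.83665762]]
imager [([0.647, -0.009, -0.003], 0.75), ([0.752, -0.341, 0.0], 0.58)]
imager_mouth [([0.679, -0.008, 0.033], 0.72)]
carrier [([0.664, -0.01, 0.031], 0.72), ([0.663, -0.219, 0.003], 0.68)]
carrier_tab [([0.591, -0.004, 0.075], 0.92), ([0.63, -0.264, 0.
[... 388 characters left out ...]
86203391] [[ 0.01916589 -0.99979438 -0.00662381]
 [-0.98068601 -0.01750898 -0.19480344]
 [ 0.19464741  0.01022946 -0.98081993]]
imager [([0.651, -0.005, -0.0], 0.59)]
imager_mouth [([0.684, -0.008, 0.029], 0.76)]
carrier [([0.663, -0.216, 0.003], 0.72), ([0.664, -0.009, 0.034], 0.58), ([0.679, -0.009, 0.037], 0.17)]
carrier_tab [([0.589, -0.0, 0.08], 0.94), ([0.633, -0.263, 0.034], 0.66), ([0.68, -0.008, 0.037], 0.16)]
carrier_rear []
carrier_well [([0.668, -0.208, 0.006], 0.94), ([0.678, -0.008, 0.031], 0.77)]
dish [([0.68, -0.01, 0.038], 0.7)]
tray [([0.455, 0.334, 0.004], 0.67)]
rack [([0.466, -0.347, 0.0], 0.74)]
jar [([0.741, 0.325, 0.002], 0.68)]
mouse [([0.752, -0.338, -0.003], 0.61)]
```

View pics/scene1.png

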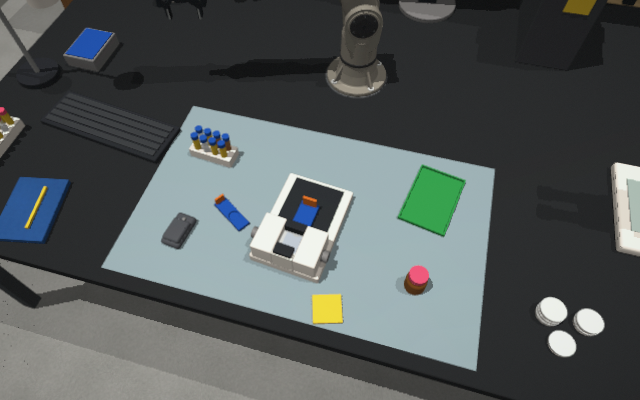

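View pics/top1.png

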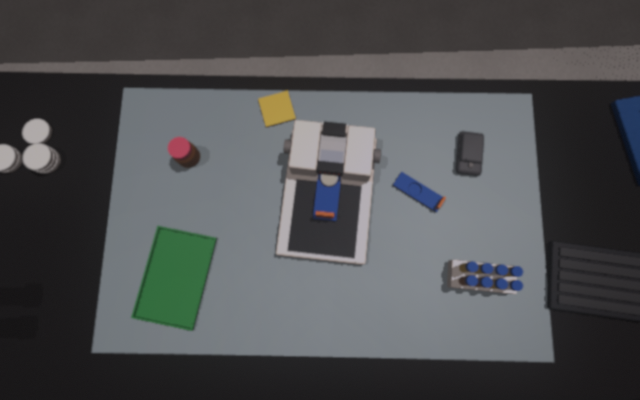

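The job carrier should be the blue plate in the hood (top view 327,195). The loose blue one on the table (418,191) looks smaller. I'll measure both and enlarge them.

Run:
```python
from h import *
p=eyes.grab_frame('top'); w=cloud(p)
im=p['image']
a=cv2.resize(im[90:280,260:460],(800,760)[:1]+(760,),interpolation=cv2.INTER_CUBIC)[:600]
save(a,'crop1.png')
hsv=cv2.cvtColor(im,cv2.COLOR_RGB2HSV)
blue=(hsv[...,0]>100)&(hsv[...,0]<130)&(hsv[...,1]>120)&(hsv[...,2]>50)
org=((hsv[...,0]<15)&(hsv[...,1]>140))
green=(hsv[...,0]>45)&(hsv[...,0]<80)&(hsv[...,1]>100)
def rep(n,m,box):
    k=np.zeros_like(m);k[box[1]:box[3],box[0]:box[2]]=1
    q=w[m&k]; q=q[~np.isnan(q).any(1)]
    r_=cv2.minAreaRect((q[:,:2]*1000).astype(np.float32))
    print(n,len(q),'z',np.percentile(q[:,2],[2,10,50,90,98]).round(4),'rect',np.round(r_[0],1),np.round(r_[1],1),round(r_[2],1))
rep('carrier',blue,(300,160,350,230)); rep('small',blue,(380,165,450,215))
rep('orange',org,(300,200,350,230)); rep('orange2',org,(430,190,450,215)); rep('tray',green,(120,210,230,340))
# black stage: dark pixels
dark=(hsv[...,2]<60)
rep('stage',dark&(w[...,2]>0.02)&(w[...,2]<0.045),(275,170,385,270))
white=(w[...,2]>0.02)&(w[...,2]<0.12)
rep('imager all',white,(265,105,390,275))
rep('hood',(w[...,2]>0.083)&(w[...,2]<0.12),(265,105,390,205))
for k in ['carrier','carrier_tab']:
  for m in masks_of(p,k): v,u=np.nonzero(m['mask']); print(k,m['score'],u.min(),u.max(),v.min(),v.max(),len(u))
```

```text
carrier 648 z [0.031  0.0409 0.0437 0.0455 0.047 ] rect [628.4  -3.4] [53.9 87.6] 84.5
small 708 z [0.0025 0.0048 0.0094 0.0117 0.0129] rect [ 660.4 -213.1] [106.4  37.5] 57.9
orange 52 z [0.0707 0.0737 0.0756 0.0777 0.0786] rect [590.   -0.9] [32.9  6.4] 83.8
orange2 15 z [0.0315 0.0318 0.0334 0.0347 0.0358] rect [ 629.3 -261. ] [ 2.9 22.1] 57.4
tray 5651 z [0.0004 0.0017 0.004  0.0071 0.0126] rect [453.2 331.5] [137.9 203.6] 79.7
stage 3428 z [0.0268 0.028  0.0301 0.0322 0.0338] rect [ 5.909e+02 -5.000e-01] [141.3 157.7] 84.8
imager all 12074 z [0.0265 0.0282 0.0325 0.0922 0.1019] rect [643.5  -6.3] [214.9 295.4] 84.7
hood 3379 z [0.0871 0.0892 0.0915 0.0955 0.1044] rect [735.3 -14.6] [179.7 111.3] 84.9
carrier 0.7 393 444 172 211 890
carrier 0.55 313 340 175 221 917
carrier_tab 0.92 313 340 176 220 853
carrier_tab 0.87 395 444 172 211 864
```

View pics/crop1.png

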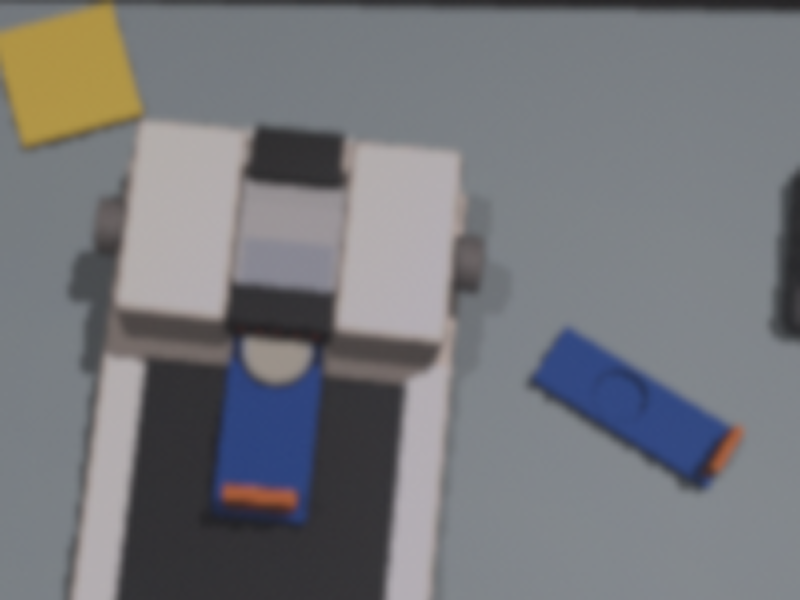

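The hood carrier measures 52–54 mm wide on the stage at z=44 mm top, with its tab top at z≈76. The loose one at (418,191) is 106×37, so it's the small look-alike. The job carrier is therefore the one in the hood. Next I'll compute the approach.

```bash
cat >> h.py <<'E'
IO=np.array([.651,-.007,0]); YI=np.radians(-5.3); XI=np.array([np.cos(YI),np.sin(YI),0]); YIv=np.array([-np.sin(YI),np.cos(YI),0])
def img(x,y,z): return IO+XI*x/1000+YIv*y/1000+np.array([0,0,z/1000])
def toimg(P): d=np.array(P)-IO; return np.round([d@XI*1000,d@YIv*1000,d[2]*1000],1)
def plan(target,yaw,rows=None):
    s=telemetry.get_state(); T=T_tool(s); R=T[:3,:3]
    ax=np.array([0,0,-1.]); z=np.array([-np.sin(yaw),np.cos(yaw),0])
    if z@R[:,2]<0: z=-z
    G=np.stack([ax,np.cross(z,ax),z],1)
    rv=Ro.from_matrix(R.T@G).as_rotvec()
    d=np.array(target)-T[:3,3]
    print('t',round(s['t'],2),'pos',s['eef_pos'].round(4),'gap',round(s['finger_gap'],4),'F',s['wrist_force'].round(1))
    print('rotvec deg',np.degrees(rv).round(2),'norm',(rv/np.pi).round(4),'rows>=',round(np.degrees(np.linalg.norm(rv))/8.59,1))
    print('shift mm world',(d*1000).round(1),'norm tool now',(R.T@d/.15).round(3),' norm tool after turn',(G.T@d/.15).round(3))
E
python3 - <<'E'
from h import *
print(T_tool()[:3,:3].round(3))
plan(img(-43,0.4,180),YI)
E
```

```text
[[-0.     0.961  0.278]
 [-0.     0.278 -0.961]
 [-1.    -0.    -0.   ]]
t 1.35 pos [ 0.153  -0.5283  0.2313] gap 0.0852 F [-0.   0.4  0.1]
rotvec deg [21.45 -0.    0.  ] norm [ 0.1192 -0.      0.    ] rows>= 2.5
shift mm world [455.2 525.7 -51.3] norm tool now [ 0.342  3.89  -2.522]  norm tool after turn [ 0.342  2.698 -3.77 ]
```

Emit:
apply_moves(
  commands=[
    {"rx":0.0397},
    {"rx":0.0397},
    {"rx":0.0397},
    {"y":0.18,"z":-0.25},
    {"y":0.18,"z":-0.25},
  ],
  jaw=-1,
)

```text
invalid input
```

Emit:
apply_moves(
  commands=[
    {"y":0.18,"z":-0.25},
    {"y":0.18,"z":-0.25},
    {"y":0.18,"z":-0.25},
    {"y":0.18,"z":-0.25},
    {"y":0.18,"z":-0.25},
  ],
)

```text
invalid input
```

Emit:
apply_moves(
  commands=[
    {"y":0.18,"z":-0.25},
    {"y":0.18,"z":-0.25},
    {"y":0.18,"z":-0.25},
    {"y":0.18,"z":-0.25},
    {"y":0.1,"z":-0.15},
  ],
)

```text
invalid input
```

Run:
```python
from h import *
plan(img(-43,0.4,110),YI)
```

```text
t 1.35 pos [ 0.153  -0.5283  0.2313] gap 0.0852 F [-0.   0.4  0.1]
rotvec deg [21.45 -0.    0.  ] norm [ 0.1192 -0.      0.    ] rows>= 2.5
shift mm world [ 455.2  525.7 -121.3] norm tool now [ 0.808  3.89  -2.522]  norm tool after turn [ 0.809  2.698 -3.77 ]
```

Emit:
apply_moves(
  commands=[
    {"x":0,"y":0,"z":0,"rx":0.0397,"ry":0,"rz":0},
    {"x":0,"y":0,"z":0,"rx":0.0397,"ry":0,"rz":0},
    {"x":0,"y":0,"z":0,"rx":0.0397,"ry":0,"rz":0},
    {"x":0,"y":0.18,"z":-0.25,"rx":0,"ry":0,"rz":0},
    {"x":0,"y":0.18,"z":-0.25,"rx":0,"ry":0,"rz":0},
  ],
  jaw=-1,
)

```text
t: 1.85
eef_pos: [0.209, -0.4638, 0.2306]
ee_rot: [-0.468, -0.528, -0.468, 0.532]
wrist_force: [1.9, 0.4, -0.1]
finger_gap: 0.0125
```

All six numbers are required per row.

Emit:
apply_moves(
  commands=[
    {"x":0,"y":0.18,"z":-0.25,"rx":0,"ry":0,"rz":0},
    {"x":0,"y":0.18,"z":-0.25,"rx":0,"ry":0,"rz":0},
    {"x":0,"y":0.18,"z":-0.25,"rx":0,"ry":0,"rz":0},
    {"x":0,"y":0.18,"z":-0.25,"rx":0,"ry":0,"rz":0},
    {"x":0,"y":0.18,"z":-0.25,"rx":0,"ry":0,"rz":0},
  ],
)

```text
t: 2.35
eef_pos: [0.3707, -0.2891, 0.2301]
ee_rot: [-0.468, -0.529, -0.465, 0.534]
wrist_force: [0.8, -0.9, -0.2]
finger_gap: -0.0
```

Emit:
apply_moves(
  commands=[
    {"x":0,"y":0.18,"z":-0.25,"rx":0,"ry":0,"rz":0},
    {"x":0,"y":0.18,"z":-0.25,"rx":0,"ry":0,"rz":0},
    {"x":0,"y":0.18,"z":-0.25,"rx":0,"ry":0,"rz":0},
    {"x":0,"y":0.18,"z":-0.25,"rx":0,"ry":0,"rz":0},
    {"x":0,"y":0.18,"z":-0.25,"rx":0,"ry":0,"rz":0},
  ],
)

```text
t: 2.85
eef_pos: [0.5344, -0.1137, 0.2301]
ee_rot: [-0.469, -0.53, -0.463, 0.534]
wrist_force: [1.4, -1.1, -0.4]
finger_gap: 0.0003
```

Run:
```python
from h import *
plan(img(-43,0.4,110),YI)
```

```text
t 2.85 pos [ 0.5344 -0.1137  0.2301] gap 0.0003 F [ 1.4 -1.1 -0.4]
rotvec deg [-2.22  0.6  -0.17] norm [-0.0123  0.0033 -0.0009] rows>= 0.3
shift mm world [  73.8  111.  -120.1] norm tool now [ 0.794  0.388 -0.807]  norm tool after turn [ 0.801  0.422 -0.782]
```

Emit:
apply_moves(
  commands=[
    {"x":0,"y":0,"z":0,"rx":-0.0123,"ry":0.0033,"rz":-0.0009},
    {"x":0,"y":0.14,"z":-0.26,"rx":0,"ry":0,"rz":0},
    {"x":0,"y":0.14,"z":-0.26,"rx":0,"ry":0,"rz":0},
    {"x":0,"y":0.14,"z":-0.26,"rx":0,"ry":0,"rz":0},
    {"x":0,"y":0,"z":0,"rx":0,"ry":0,"rz":0},
  ],
)

```text
t: 3.35
eef_pos: [0.611, 0.0066, 0.2297]
ee_rot: [0.478, 0.522, 0.481, -0.517]
wrist_force: [0.3, 0.9, -0.9]
finger_gap: -0.0003
```

Run:
```python
from h import *
p=eyes.grab_frame('wrist'); save(p['image'],'w1.png'); T=T_tool()
w=cloud(p,T)
hsv=cv2.cvtColor(p['image'],cv2.COLOR_RGB2HSV)
org=((hsv[...,0]<15)&(hsv[...,1]>140)&(hsv[...,2]>80)); q=w[org]; q=q[~np.isnan(q).any(1)]
q=q[(abs(q[:,0]-.59)<.05)&(abs(q[:,1])<.05)]
d=q-IO; print(len(q),'tab x',np.percentile(d@XI,[2,50,98])*1000,'y',np.percentile(d@YIv,[2,50,98])*1000,'z',np.percentile(q[:,2],[2,50,98]))
blue=(hsv[...,0]>100)&(hsv[...,0]<130)&(hsv[...,1]>120)&(hsv[...,2]>50); q=w[blue]; q=q[~np.isnan(q).any(1)]
q=q[(abs(q[:,0]-.63)<.09)&(abs(q[:,1])<.06)&(abs(q[:,2]-.044)<.006)]
rr=cv2.minAreaRect((q[:,:2]*1000).astype(np.float32)); print(rr, toimg([rr[0][0]/1000,rr[0][1]/1000,.044]))
plan(img(-43,0.4,110),YI)
```

```text
616 tab x [-63.6868691  -56.9928491  -56.34209996] y [-23.85128363  -5.15854129  13.05470657] z [0.04707709 0.07526459 0.07776425]
((630.4736938476562, -10.789756774902344), (51.61886215209961, 95.50310516357422), 84.42692565917969) [-20.1  -5.7  44. ]
t 3.4 pos [0.6101 0.0021 0.2297] gap 0.0004 F [ 0.4 -0.1 -0.3]
rotvec deg [ 0.47 -0.14 -0.07] norm [ 0.0026 -0.0008 -0.0004] rows>= 0.1
shift mm world [  -1.9   -4.8 -119.7] norm tool now [ 0.798 -0.011  0.035]  norm tool after turn [ 0.798 -0.009  0.033]
```

View pics/w1.png

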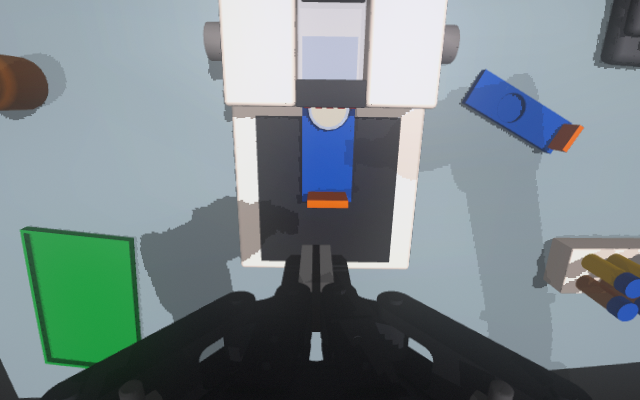

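The wrist view shows the tab at (327,203), the plate going straight into the hood, and the tray at lower left. The arm was still settling, so I'll re-measure.

```bash
cat > m.py <<'E'
from h import *
def meas(n):
    T=T_tool(); p=eyes.grab_frame('wrist'); save(p['image'],n)
    w=cloud(p,T)
    hsv=cv2.cvtColor(p['image'],cv2.COLOR_RGB2HSV)
    org=((hsv[...,0]<15)&(hsv[...,1]>140)&(hsv[...,2]>80)); q=w[org]; q=q[~np.isnan(q).any(1)]
    q=q[(abs(q[:,0]-.56)<.08)&(abs(q[:,1])<.05)]
    if len(q)>5:
        d=q-IO; print(len(q),'tab x',(np.percentile(d@XI,[2,50,98])*1000).round(1),'y',(np.percentile(d@YIv,[2,50,98])*1000).round(1),'z',np.percentile(q[:,2],[2,50,98]).round(4))
    blue=(hsv[...,0]>100)&(hsv[...,0]<130)&(hsv[...,1]>120)&(hsv[...,2]>50); q=w[blue]; q=q[~np.isnan(q).any(1)]
    q=q[(abs(q[:,0]-.6)<.12)&(abs(q[:,1])<.06)&(abs(q[:,2]-.044)<.006)]
    if len(q)>5: rr=cv2.minAreaRect((q[:,:2]*1000).astype(np.float32)); print(rr, toimg([rr[0][0]/1000,rr[0][1]/1000,.044]))
    q=w[(w[...,2]>.085)&(w[...,2]<.097)&(w[...,0]>.65)&(w[...,0]<.8)&(abs(w[...,1])<.12)]
    rr=cv2.minAreaRect((q[:,:2]*1000).astype(np.float32)); print('hood',rr, toimg([rr[0][0]/1000,rr[0][1]/1000,.092]))
    q=w[(hsv[...,0]>45)&(hsv[...,0]<80)&(hsv[...,1]>100)]; q=q[~np.isnan(q).any(1)]
    if len(q)>50: rr=cv2.minAreaRect((q[:,:2]*1000).astype(np.float32)); print('tray',rr)
E
python3 - <<'E'
from m import *
meas('w2.png'); plan(img(-43,0,110),YI)
E
```

```text
615 tab x [-63.5 -56.4 -55.6] y [-18.8  -0.7  18.7] z [0.0489 0.0755 0.0776]
((631.7311401367188, -5.244941711425781), (52.14879608154297, 95.0290298461914), 84.77030181884766) [-19.3  -0.   44. ]
hood ((721.3651733398438, -13.998161315917969), (180.5838623046875, 81.16193389892578), 85.25363159179688) [70.7 -0.5 92. ]
tray ((534.0296020507812, 272.8746032714844), (201.0478973388672, 444.9464111328125), 46.23600387573242)
t 3.45 pos [ 0.6095 -0.0014  0.2298] gap -0.0001 F [ 0.5  0.1 -0.2]
rotvec deg [ 0.24  0.03 -0.06] norm [ 0.0013  0.0002 -0.0003] rows>= 0.0
shift mm world [  -1.3   -1.7 -119.8] norm tool now [ 0.799 -0.009  0.011]  norm tool after turn [ 0.799 -0.008  0.012]
```

Emit:
apply_moves(
  commands=[
    {"x":0.27,"y":0.025,"z":0.01,"rx":0,"ry":0,"rz":0},
    {"x":0.27,"y":0,"z":0,"rx":0,"ry":0,"rz":0},
    {"x":0.27,"y":0,"z":0,"rx":0,"ry":0,"rz":0},
    {"x":0,"y":0,"z":0,"rx":0,"ry":0,"rz":0},
  ],
)

```text
t: 3.85
eef_pos: [0.6142, -0.0129, 0.1079]
ee_rot: [-0.478, -0.524, -0.471, 0.524]
wrist_force: [-1.1, -0.9, -1.3]
finger_gap: -0.0003
```

Run:
```python
from m import *
plan(img(-38,0,53),YI); print(toimg(telemetry.get_state()['eef_pos']))
```

```text
t 3.85 pos [ 0.6142 -0.0129  0.1079] gap -0.0003 F [-1.1 -0.9 -1.3]
rotvec deg [-0.35  0.41 -0.42] norm [-0.002   0.0023 -0.0024] rows>= 0.1
shift mm world [ -1.1   9.4 -54.9] norm tool now [ 0.365 -0.016 -0.064]  norm tool after turn [ 0.366 -0.013 -0.062]
[-36.1  -9.2 107.9]
```

Emit:
apply_moves(
  commands=[
    {"x":0,"y":-0.014,"z":-0.06,"rx":0,"ry":0,"rz":0},
    {"x":0,"y":0,"z":0,"rx":0,"ry":0,"rz":0},
    {"x":0,"y":0,"z":0,"rx":0,"ry":0,"rz":0},
  ],
)

```text
t: 4.15
eef_pos: [0.6151, -0.0065, 0.1129]
ee_rot: [0.479, 0.526, 0.468, -0.524]
wrist_force: [1.3, 0.6, -0.0]
finger_gap: 0.0001
```

Run:
```python
from m import *
plan(img(-38,0,53),YI); print(toimg(telemetry.get_state()['eef_pos']))
```

```text
t 4.15 pos [ 0.6151 -0.0065  0.1129] gap 0.0001 F [ 1.3  0.6 -0. ]
rotvec deg [-0.64  0.48 -0.81] norm [-0.0035  0.0027 -0.0045] rows>= 0.1
shift mm world [ -2.    3.  -59.9] norm tool now [ 0.399 -0.021 -0.022]  norm tool after turn [ 0.4   -0.015 -0.019]
[-35.8  -2.8 112.9]
```

Emit:
apply_moves(
  commands=[
    {"x":0.12,"y":-0.014,"z":-0.02,"rx":-0.0035,"ry":0.0027,"rz":-0.0045},
    {"x":0.11,"y":0,"z":0,"rx":0,"ry":0,"rz":0},
    {"x":0.08,"y":0,"z":0,"rx":0,"ry":0,"rz":0},
    {"x":0.02,"y":0,"z":0,"rx":0,"ry":0,"rz":0},
  ],
)

```text
t: 4.55
eef_pos: [0.618, -0.0025, 0.066]
ee_rot: [0.479, 0.525, 0.475, -0.519]
wrist_force: [0.1, 0.0, -0.1]
finger_gap: 0.0003
```

Run:
```python
from m import *
plan(img(-38,0,53),YI); print(toimg(telemetry.get_state()['eef_pos']))
```

```text
t 4.55 pos [ 0.618  -0.0025  0.066 ] gap 0.0003 F [ 0.1  0.  -0.1]
rotvec deg [ 0.09 -0.14 -0.58] norm [ 0.0005 -0.0008 -0.0032] rows>= 0.1
shift mm world [ -4.9  -1.  -13. ] norm tool now [ 0.086 -0.033  0.01 ]  norm tool after turn [ 0.087 -0.032  0.01 ]
[-33.2   1.4  66. ]
```

Emit:
apply_moves(
  commands=[
    {"x":0.04,"y":-0.015,"z":0.008,"rx":0,"ry":0,"rz":-0.0032},
    {"x":0.03,"y":-0.01,"z":0,"rx":0,"ry":0,"rz":0},
    {"x":0.01,"y":0,"z":0,"rx":0,"ry":0,"rz":0},
  ],
)

```text
t: 4.85
eef_pos: [0.6141, -0.0033, 0.0528]
ee_rot: [0.476, 0.522, 0.478, -0.522]
wrist_force: [-0.2, 0.2, -0.3]
finger_gap: -0.0
```

Run:
```python
from m import *
plan(img(-122,0,53),YI); print(toimg(telemetry.get_state()['eef_pos']))
```

```text
t 4.85 pos [ 0.6141 -0.0033  0.0528] gap -0.0 F [-0.2  0.2 -0.3]
rotvec deg [ 0.12 -0.15  0.07] norm [ 0.0006 -0.0008  0.0004] rows>= 0.0
shift mm world [-84.5   7.5   0.2] norm tool now [-0.001 -0.566  0.001]  norm tool after turn [-0.001 -0.566  0.002]
[-37.1   0.3  52.8]
```

Emit:
apply_moves(
  commands=[
    {"x":0,"y":-0.03,"z":0,"rx":0,"ry":0,"rz":0},
    {"x":0,"y":-0.03,"z":0,"rx":0,"ry":0,"rz":0},
    {"x":0,"y":-0.04,"z":0,"rx":0,"ry":0,"rz":0},
    {"x":0,"y":-0.04,"z":0,"rx":0,"ry":0,"rz":0},
  ],
)

```text
t: 5.25
eef_pos: [0.5938, -0.0014, 0.0537]
ee_rot: [0.477, 0.524, 0.477, -0.521]
wrist_force: [0.9, -0.2, -0.6]
finger_gap: -0.0
```

Run:
```python
from m import *
plan(img(-120,0,53),YI); print(toimg(telemetry.get_state()['eef_pos'])); meas('w3.png')
```

```text
t 5.25 pos [ 0.5938 -0.0014  0.0537] gap -0.0 F [ 0.9 -0.2 -0.6]
rotvec deg [ 0.09 -0.18 -0.18] norm [ 0.0005 -0.001  -0.001 ] rows>= 0.0
shift mm world [-62.3   5.5  -0.7] norm tool now [ 0.003 -0.417  0.001]  norm tool after turn [ 0.005 -0.417  0.002]
[-57.5   0.3  53.7]
109 tab x [-69.8 -69.3 -68.6] y [-19.9 -18.3  19. ] z [0.0455 0.0525 0.0637]
((626.922119140625, -4.91796875), (52.45479965209961, 111.85065460205078), 84.75450134277344) [-24.2  -0.2  44. ]
hood ((688.9630737304688, -10.8642578125), (179.52235412597656, 16.997344970703125), 84.71112060546875) [38.2 -0.3 92. ]
tray ((485.3082275390625, 255.42515563964844), (3.4831085205078125, 46.45198059082031), 79.5699462890625)
```

View pics/w3.png

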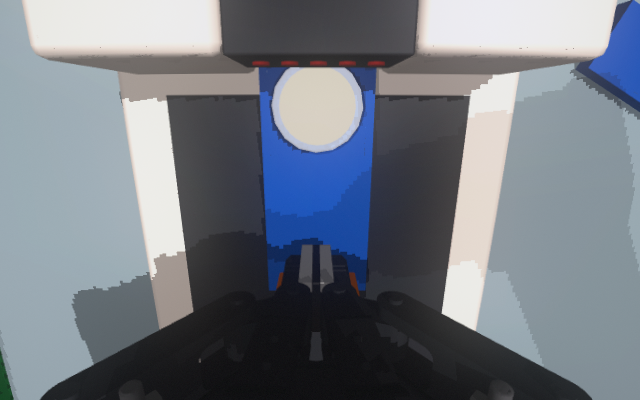

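The carrier is moving straight (plate yaw −5.25°, dish seated at pixel 318,107). I'll continue.

Emit:
apply_moves(
  commands=[
    {"x":0,"y":-0.04,"z":0,"rx":0,"ry":0,"rz":0},
    {"x":0,"y":-0.04,"z":0,"rx":0,"ry":0,"rz":0},
    {"x":0,"y":-0.045,"z":0,"rx":0,"ry":0,"rz":0},
    {"x":0,"y":-0.045,"z":0,"rx":0,"ry":0,"rz":0},
    {"x":0,"y":-0.045,"z":0,"rx":0,"ry":0,"rz":0},
  ],
)

```text
t: 5.8
eef_pos: [0.5587, 0.0018, 0.0544]
ee_rot: [0.477, 0.524, 0.476, -0.52]
wrist_force: [1.3, -0.9, -0.9]
finger_gap: 0.0001
```

Run:
```python
from m import *
plan(img(-119,0,53),YI); print(toimg(telemetry.get_state()['eef_pos']))
```

```text
t 5.8 pos [0.5587 0.0018 0.0544] gap 0.0001 F [ 1.3 -0.9 -0.9]
rotvec deg [ 0.1  -0.17 -0.23] norm [ 0.0006 -0.0009 -0.0013] rows>= 0.0
shift mm world [-26.2   2.2  -1.4] norm tool now [ 0.009 -0.175  0.001]  norm tool after turn [ 0.009 -0.175  0.002]
[-92.7   0.2  54.4]
```

Emit:
apply_moves(
  commands=[
    {"x":0.005,"y":-0.045,"z":0,"rx":0,"ry":0,"rz":0},
    {"x":0.005,"y":-0.045,"z":0,"rx":0,"ry":0,"rz":0},
    {"x":0,"y":-0.045,"z":0,"rx":0,"ry":0,"rz":0},
    {"x":0,"y":-0.03,"z":0,"rx":0,"ry":0,"rz":0},
    {"x":0,"y":-0.02,"z":0,"rx":0,"ry":0,"rz":0},
  ],
)

```text
t: 6.3
eef_pos: [0.5309, 0.0046, 0.0544]
ee_rot: [0.479, 0.525, 0.475, -0.519]
wrist_force: [1.9, -0.3, 0.4]
finger_gap: 0.0003
```

Run:
```python
from m import *
plan(img(-119,0,53),YI); print(toimg(telemetry.get_state()['eef_pos'])); meas('w4.png')
p=eyes.grab_frame('top'); save(cv2.resize(p['image'][140:280,240:420],(720,560)),'t2.png')
```

```text
t 6.3 pos [0.5309 0.0046 0.0544] gap 0.0003 F [ 1.9 -0.3  0.4]
rotvec deg [ 0.1  -0.19 -0.59] norm [ 0.0006 -0.0011 -0.0033] rows>= 0.1
shift mm world [ 1.6 -0.6 -1.4] norm tool now [0.01  0.011 0.003]  norm tool after turn [0.01  0.011 0.003]
[-120.6    0.4   54.4]
110 tab x [-133.2 -132.6 -132. ] y [-19.8 -18.3  19.1] z [0.0454 0.0529 0.0645]
((577.6275634765625, -0.13209152221679688), (52.575321197509766, 139.6863555908203), 84.71858978271484) [-73.7   0.1  44. ]
hood ((0.0, 0.0), (0.0, 0.0), 0.0) [-648.9  -53.2   92. ]
tray ((410.7194519042969, 269.222900390625), (2.757351875305176, 22.2249813079834), 75.9571304321289)
```

View pics/w4.png

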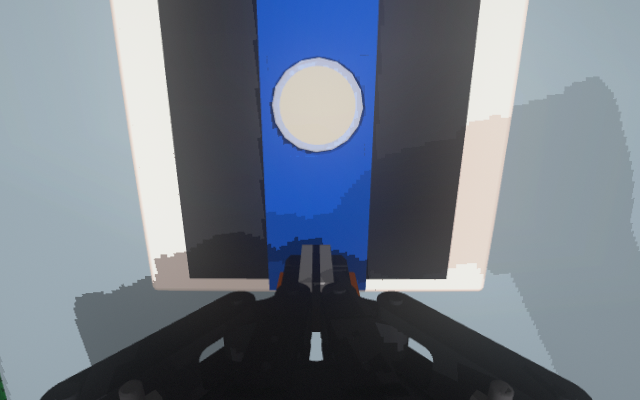

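View pics/t2.png

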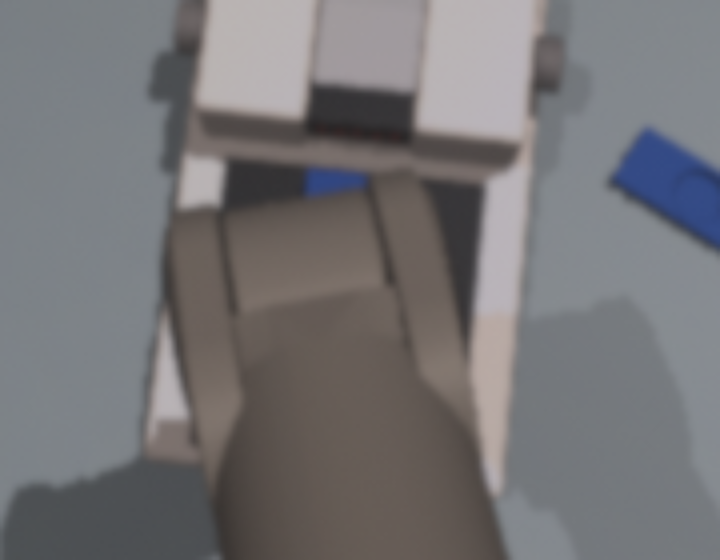

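The carrier's inner end is now at imager x≈+16, about 14 mm clear of the hood mouth at +30. The dish is seated (318,105). I'll back off the tab, rise, and go over the plate.

Emit:
apply_moves(
  commands=[
    {"x":0,"y":0.03,"z":0,"rx":0,"ry":0,"rz":-0.0033},
    {"x":0,"y":0.02,"z":0,"rx":0,"ry":0,"rz":0},
    {"x":-0.15,"y":0,"z":0,"rx":0,"ry":0,"rz":0},
    {"x":-0.2,"y":0,"z":0,"rx":0,"ry":0,"rz":0},
    {"x":-0.15,"y":0,"z":0,"rx":0,"ry":0,"rz":0},
  ],
)

```text
t: 6.9
eef_pos: [0.5328, 0.0033, 0.1249]
ee_rot: [-0.471, -0.517, -0.483, 0.527]
wrist_force: [0.2, 0.4, 0.0]
finger_gap: -0.0001
```

Run:
```python
from m import *
plan(img(-66.6,0,110),YI); print(toimg(telemetry.get_state()['eef_pos']));meas('w5.png')
```

```text
t 6.9 pos [0.5328 0.0033 0.1249] gap -0.0001 F [0.2 0.4 0. ]
rotvec deg [ 0.11 -0.12  1.27] norm [ 0.0006 -0.0007  0.0071] rows>= 0.1
shift mm world [ 51.9  -4.2 -14.9] norm tool now [ 0.092  0.349 -0.003]  norm tool after turn [ 0.1    0.347 -0.004]
[-118.6   -0.6  124.9]
532 tab x [-140.3 -134.1 -132.9] y [-19.5  -9.9  18.5] z [0.0465 0.076  0.0776]
((586.876708984375, -0.9291915893554688), (52.47610855102539, 157.5119171142578), 84.79696655273438) [-64.4   0.1  44. ]
hood ((0.0, 0.0), (0.0, 0.0), 0.0) [-648.9  -53.2   92. ]
tray ((485.03692626953125, 244.46951293945312), (149.9169464111328, 363.5799255371094), 42.22364044189453)
```

Emit:
apply_moves(
  commands=[
    {"x":0,"y":0.11,"z":0,"rx":0,"ry":0,"rz":0.007},
    {"x":0.02,"y":0.12,"z":0,"rx":0,"ry":0,"rz":0},
    {"x":0.02,"y":0.09,"z":0,"rx":0,"ry":0,"rz":0},
    {"x":0.02,"y":0.0,"z":0,"rx":0,"ry":0,"rz":0},
    {"x":0,"y":0,"z":0,"rx":0,"ry":0,"rz":0},
  ],
  jaw=0.55,
)

```text
t: 7.45
eef_pos: [0.585, -0.0008, 0.1188]
ee_rot: [0.477, 0.524, 0.476, -0.52]
wrist_force: [-0.5, -0.4, -0.3]
finger_gap: 0.0661
```

Run:
```python
from m import *
plan(img(-67.5,0,70),YI); print(toimg(telemetry.get_state()['eef_pos']))
```

```text
t 7.45 pos [ 0.585  -0.0008  0.1188] gap 0.0661 F [-0.5 -0.4 -0.3]
rotvec deg [ 0.09 -0.16 -0.29] norm [ 0.0005 -0.0009 -0.0016] rows>= 0.0
shift mm world [ -1.2   0.  -48.8] norm tool now [ 0.325 -0.01   0.002]  norm tool after turn [ 0.325 -0.008  0.001]
[-6.630e+01  1.000e-01  1.188e+02]
```

Emit:
apply_moves(
  commands=[
    {"x":0.12,"y":-0.008,"z":0,"rx":0,"ry":0,"rz":-0.0016},
    {"x":0.14,"y":0,"z":0,"rx":0,"ry":0,"rz":0},
    {"x":0.1,"y":0,"z":0,"rx":0,"ry":0,"rz":0},
    {"x":0.03,"y":0,"z":0,"rx":0,"ry":0,"rz":0},
  ],
)

```text
t: 7.85
eef_pos: [0.5813, 0.0, 0.0585]
ee_rot: [0.476, 0.522, 0.478, -0.522]
wrist_force: [0.0, 0.4, -0.3]
finger_gap: 0.0659
```

Run:
```python
from m import *
plan(img(-67.5,0,33),YI); print(toimg(telemetry.get_state()['eef_pos']));meas('w6.png')
```

```text
t 7.85 pos [0.5813 0.     0.0585] gap 0.0659 F [ 0.   0.4 -0.3]
rotvec deg [ 0.12 -0.15  0.16] norm [ 0.0007 -0.0008  0.0009] rows>= 0.0
shift mm world [  2.5  -0.8 -25.5] norm tool now [0.17  0.018 0.004]  norm tool after turn [0.17  0.017 0.004]
[-70.1   0.6  58.5]
786 tab x [-134.4 -133.4 -132.3] y [-18.8   0.2  18. ] z [0.0451 0.0498 0.0554]
((588.1737670898438, -1.1808395385742188), (52.513641357421875, 157.6061553955078), 84.90508270263672) [-63.1  -0.   44. ]
hood ((683.2113647460938, -10.346847534179688), (178.13638305664062, 5.859285354614258), 84.79344177246094) [32.4 -0.4 92. ]
tray ((537.616943359375, 182.13034057617188), (45.390586853027344, 260.6398620605469), 37.595489501953125)
```

View pics/w6.png

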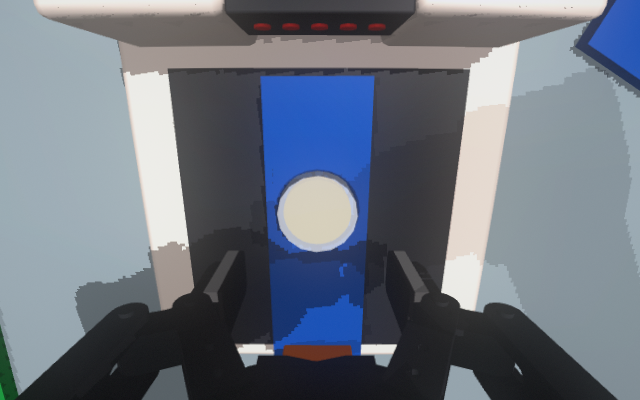

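The fingers straddle the plate symmetrically (pads at 230,270 and 405,270), the dish is seated, and the plate's inner end (row 76) is in the open. I'll measure where the fingertips really are.

Run:
```python
from h import *
T=T_tool(); p=eyes.grab_frame('wrist'); w=cloud(p,T); Ti=np.linalg.inv(T)
for (u0,u1) in [(195,245),(385,435)]:
    q=w[245:305,u0:u1].reshape(-1,3); q=q[~np.isnan(q).any(1)]; t=q@Ti[:3,:3].T+Ti[:3,3]
    t=t[t[:,0]<0.002+0.0][:]; t=t[(abs(t[:,2])<.06)&(t[:,0]<.001)]
    print(len(t),np.percentile(t,[90,98,100],axis=0).round(4).tolist(), t[:,2].min())
    h=np.histogram(t[:,0],bins=np.arange(-.06,.004,.004)); print(h[0],)
```

```text
2144 [[-0.0151, 0.0111, -0.0328], [-0.0108, 0.012, -0.0326], [-0.0069, 0.0135, -0.0323]] -0.046759555142139544
[  0  60 103 201 193 218 241 234 214 220 204 173  79   4   0]
2146 [[-0.0146, 0.011, 0.0434], [-0.0098, 0.0118, 0.0459], [-0.0067, 0.0136, 0.0472]] 0.03277047955895515
[  0  47  86 193 191 203 232 235 231 230 212 173 102  11   0]
```

Emit:
apply_moves(
  commands=[
    {"x":0.07,"y":0.017,"z":0.004,"rx":0,"ry":0,"rz":0},
    {"x":0.07,"y":0,"z":0,"rx":0,"ry":0,"rz":0},
    {"x":0.04,"y":0,"z":0,"rx":0,"ry":0,"rz":0},
    {"x":0,"y":0,"z":0,"rx":0,"ry":0,"rz":0},
  ],
)

```text
t: 8.35
eef_pos: [0.5864, -0.0006, 0.0327]
ee_rot: [0.477, 0.524, 0.477, -0.521]
wrist_force: [-0.6, -0.0, 0.3]
finger_gap: 0.0663
```

Run:
```python
from m import *
plan(img(-67,0,28),YI); print(toimg(telemetry.get_state()['eef_pos']))
```

```text
t 8.35 pos [ 0.5864 -0.0006  0.0327] gap 0.0663 F [-0.6 -0.   0.3]
rotvec deg [ 0.12 -0.18 -0.18] norm [ 0.0006 -0.001  -0.001 ] rows>= 0.0
shift mm world [-2.1 -0.2 -4.7] norm tool now [ 0.032 -0.014  0.003]  norm tool after turn [ 0.032 -0.014  0.003]
[-64.9   0.4  32.7]
```

Emit:
apply_moves(
  commands=[
    {"x":0.032,"y":-0.012,"z":0.003,"rx":0,"ry":0,"rz":-0.001},
    {"x":0,"y":0,"z":0,"rx":0,"ry":0,"rz":0},
  ],
)

```text
t: 8.55
eef_pos: [0.5845, -0.0009, 0.0276]
ee_rot: [0.476, 0.523, 0.478, -0.521]
wrist_force: [0.4, 1.0, -0.4]
finger_gap: 0.0662
```

Emit:
apply_moves(
  commands=[
    {"x":0,"y":0,"z":0,"rx":0,"ry":0,"rz":0},
    {"x":0,"y":0,"z":0,"rx":0,"ry":0,"rz":0},
    {"x":0,"y":0,"z":0,"rx":0,"ry":0,"rz":0},
    {"x":0,"y":0,"z":0,"rx":0,"ry":0,"rz":0},
  ],
  jaw=-0.2,
)

```text
t: 8.95
eef_pos: [0.5852, -0.0008, 0.0282]
ee_rot: [0.476, 0.523, 0.477, -0.521]
wrist_force: [0.2, -0.3, -1.8]
finger_gap: 0.0504
```

Run:
```python
from m import *
plan(img(-67,0,28),YI); meas('w7.png')
```

```text
t 8.95 pos [ 0.5852 -0.0008  0.0282] gap 0.0504 F [ 0.2 -0.3 -1.8]
rotvec deg [ 0.12 -0.2  -0.09] norm [ 0.0007 -0.0011 -0.0005] rows>= 0.0
shift mm world [-0.9 -0.1 -0.2] norm tool now [ 0.001 -0.006  0.001]  norm tool after turn [ 0.001 -0.006  0.001]
((603.180419921875, -2.325794219970703), (52.81715774536133, 128.86843872070312), 84.79203033447266) [-48.    0.2  44. ]
hood ((681.2340087890625, -10.244422912597656), (156.9959716796875, 1.9580869674682617), 84.7275161743164) [30.4 -0.4 92. ]
```

View pics/w7.png

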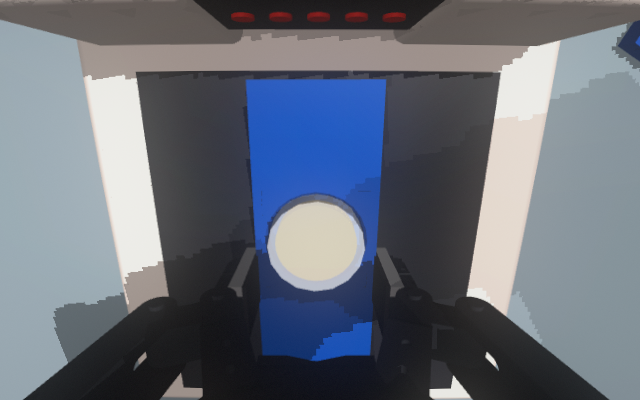

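Gripped: the gap stopped at 50–52 mm and the dish is seated. Lifting gently.

Emit:
apply_moves(
  commands=[
    {"x":-0.02,"y":0,"z":0,"rx":0,"ry":0,"rz":0},
    {"x":-0.03,"y":0,"z":0,"rx":0,"ry":0,"rz":0},
    {"x":-0.05,"y":0,"z":0,"rx":0,"ry":0,"rz":0},
    {"x":-0.06,"y":0,"z":0,"rx":0,"ry":0,"rz":0},
    {"x":-0.06,"y":0,"z":0,"rx":0,"ry":0,"rz":0},
  ],
  jaw=-0.5,
)

```text
t: 9.5
eef_pos: [0.5824, -0.0012, 0.0611]
ee_rot: [-0.475, -0.522, -0.479, 0.523]
wrist_force: [0.3, -0.9, -3.0]
finger_gap: 0.0504
```

Run:
```python
from m import *
TY=np.radians(-10.3)
plan([.4532-.003,.3315,.13],TY); T=T_tool(); p=eyes.grab_frame('wrist'); save(p['image'],'w8.png'); w=cloud(p,T)
hsv=cv2.cvtColor(p['image'],cv2.COLOR_RGB2HSV)
blue=(hsv[...,0]>100)&(hsv[...,0]<130)&(hsv[...,1]>120)&(hsv[...,2]>50); q=w[blue]; q=q[~np.isnan(q).any(1)]
q=q[(abs(q[:,0]-.6)<.12)&(abs(q[:,1])<.05)]; q=q[abs(q[:,2]-np.median(q[:,2]))<.006]
A=np.c_[(q-q.mean(0))[:,:2],np.ones(len(q))]; c=np.linalg.lstsq(A,q[:,2],rcond=None)[0]; print('plate z',c[2]+0,'tilt deg',np.degrees(c[:2]))
```

```text
t 9.5 pos [ 0.5824 -0.0012  0.0611] gap 0.0504 F [ 0.3 -0.9 -3. ]
rotvec deg [ 5.12 -0.14  0.3 ] norm [ 0.0284 -0.0008  0.0017] rows>= 0.6
shift mm world [-132.2  332.7   68.9] norm tool now [-0.448 -1.08  -2.13 ]  norm tool after turn [-0.459 -1.264 -2.024]
plate z 0.07712997319044274 tilt deg [-0.51742431  0.05812486]
```

View pics/w8.png

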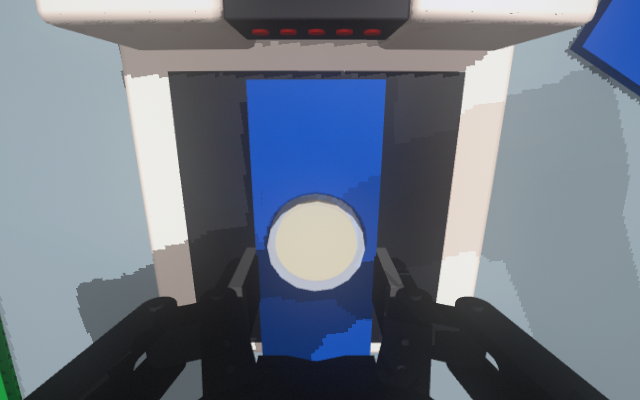

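Lifted level (tilt ≈0.5°, about 0.3 kg) with the dish seated. I'll raise further and carry it toward the tray.

Emit:
apply_moves(
  commands=[
    {"x":-0.06,"y":0,"z":0,"rx":0.003,"ry":0,"rz":0.0017},
    {"x":-0.1,"y":0,"z":-0.02,"rx":0.005,"ry":0,"rz":0},
    {"x":-0.1,"y":-0.03,"z":-0.05,"rx":0.005,"ry":0,"rz":0},
    {"x":-0.08,"y":-0.05,"z":-0.08,"rx":0.005,"ry":0,"rz":0},
    {"x":-0.04,"y":-0.06,"z":-0.1,"rx":0.005,"ry":0,"rz":0},
  ],
)

```text
t: 10.05
eef_pos: [0.568, 0.0368, 0.1252]
ee_rot: [0.456, 0.543, 0.453, -0.54]
wrist_force: [-0.3, 0.0, -2.8]
finger_gap: 0.0504
```

Run:
```python
from m import *
TY=np.radians(-10.3)
plan([.450,.3315,.13],TY)
```

```text
t 10.05 pos [0.568  0.0368 0.1252] gap 0.0504 F [-0.3  0.  -2.8]
rotvec deg [ 0.34 -0.09 -0.36] norm [ 0.0019 -0.0005 -0.002 ] rows>= 0.1
shift mm world [-118.   294.7    4.8] norm tool now [-0.037 -1.114 -1.799]  norm tool after turn [-0.032 -1.125 -1.793]
```

Emit:
apply_moves(
  commands=[
    {"x":0,"y":-0.07,"z":-0.11,"rx":0,"ry":0,"rz":-0.001},
    {"x":0,"y":-0.075,"z":-0.12,"rx":0,"ry":0,"rz":-0.001},
    {"x":0,"y":-0.075,"z":-0.12,"rx":0,"ry":0,"rz":0},
    {"x":0,"y":-0.075,"z":-0.12,"rx":0,"ry":0,"rz":0},
    {"x":0,"y":-0.075,"z":-0.12,"rx":0,"ry":0,"rz":0},
  ],
)

```text
t: 10.55
eef_pos: [0.5275, 0.1397, 0.1321]
ee_rot: [0.455, 0.545, 0.453, -0.539]
wrist_force: [0.2, 0.2, -2.7]
finger_gap: 0.0505
```

Run:
```python
from m import *
plan([.450,.3315,.13],np.radians(-10.3))
```

```text
t 10.55 pos [0.5275 0.1397 0.1321] gap 0.0505 F [ 0.2  0.2 -2.7]
rotvec deg [ 0.19 -0.24 -0.44] norm [ 0.001  -0.0014 -0.0025] rows>= 0.1
shift mm world [-77.5 191.8  -2.1] norm tool now [ 0.013 -0.733 -1.168]  norm tool after turn [ 0.014 -0.737 -1.165]
```

Emit:
apply_moves(
  commands=[
    {"x":0,"y":-0.075,"z":-0.12,"rx":0,"ry":-0.001,"rz":-0.0025},
    {"x":0,"y":-0.075,"z":-0.12,"rx":0,"ry":0,"rz":0},
    {"x":0,"y":-0.075,"z":-0.12,"rx":0,"ry":0,"rz":0},
    {"x":0,"y":-0.075,"z":-0.12,"rx":0,"ry":0,"rz":0},
    {"x":0,"y":-0.075,"z":-0.12,"rx":0,"ry":0,"rz":0},
  ],
)

```text
t: 11.05
eef_pos: [0.4835, 0.2457, 0.1373]
ee_rot: [0.454, 0.544, 0.454, -0.54]
wrist_force: [0.6, 0.5, -3.0]
finger_gap: 0.0503
```

Run:
```python
from m import *
plan([.450,.3315,.13],np.radians(-10.3))
```

```text
t 11.05 pos [0.4835 0.2457 0.1373] gap 0.0503 F [ 0.6  0.5 -3. ]
rotvec deg [ 0.25 -0.21 -0.17] norm [ 0.0014 -0.0012 -0.001 ] rows>= 0.0
shift mm world [-33.5  85.8  -7.3] norm tool now [ 0.05  -0.32  -0.524]  norm tool after turn [ 0.049 -0.322 -0.523]
```

Emit:
apply_moves(
  commands=[
    {"x":0,"y":-0.07,"z":-0.12,"rx":0,"ry":-0.001,"rz":-0.001},
    {"x":0,"y":-0.07,"z":-0.12,"rx":0,"ry":0,"rz":0},
    {"x":0,"y":-0.06,"z":-0.1,"rx":0,"ry":0,"rz":0},
    {"x":0,"y":-0.05,"z":-0.07,"rx":0,"ry":0,"rz":0},
    {"x":0,"y":-0.02,"z":-0.03,"rx":0,"ry":0,"rz":0},
  ],
)

```text
t: 11.55
eef_pos: [0.4487, 0.3268, 0.1422]
ee_rot: [0.455, 0.542, 0.457, -0.539]
wrist_force: [0.6, 0.1, -2.1]
finger_gap: 0.0507
```

Run:
```python
from m import *
plan([.450,.3315,.13],np.radians(-10.3))
T=T_tool(); p=eyes.grab_frame('wrist'); save(p['image'],'w9.png'); p2=eyes.grab_frame('scene'); save(cv2.resize(p2['image'][100:300,340:520],(720,600)),'s2.png')
w=cloud(p,T); hsv=cv2.cvtColor(p['image'],cv2.COLOR_RGB2HSV)
blue=(hsv[...,0]>100)&(hsv[...,0]<130)&(hsv[...,1]>120)&(hsv[...,2]>50); q=w[blue]; q=q[~np.isnan(q).any(1)]
q=q[(abs(q[:,0]-.46)<.12)&(abs(q[:,1]-.33)<.05)]; q=q[abs(q[:,2]-np.median(q[:,2]))<.006]
A=np.c_[(q-q.mean(0))[:,:2],np.ones(len(q))]; c=np.linalg.lstsq(A,q[:,2],rcond=None)[0]; print('plate z',c[2],'tilt deg',np.degrees(c[:2]))
rr=cv2.minAreaRect((q[:,:2]*1000).astype(np.float32)); print(rr)
```

```text
t 11.55 pos [0.4487 0.3268 0.1422] gap 0.0507 F [ 0.6  0.1 -2.1]
rotvec deg [ 0.63 -0.3  -0.06] norm [ 0.0035 -0.0017 -0.0003] rows>= 0.1
shift mm world [  1.3   4.7 -12.2] norm tool now [ 0.081  0.003 -0.032]  norm tool after turn [ 0.081  0.003 -0.032]
plate z 0.1584064386702907 tilt deg [-0.14475712  0.15914272]
((466.73590087890625, 323.55474853515625), (52.386131286621094, 128.32855224609375), 80.4190444946289)
```

View pics/w9.png

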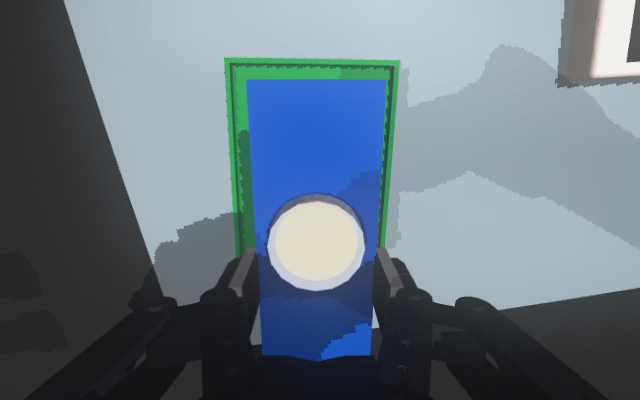

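View pics/s2.png

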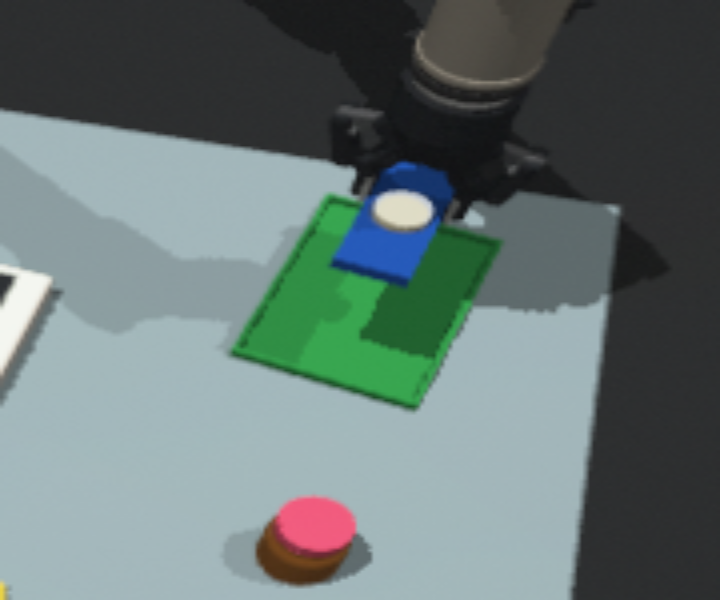

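Hanging level over the tray, dish seated. I'll check the tray's edges from this view.

Run:
```python
from m import *
T=T_tool(); p=eyes.grab_frame('wrist'); w=cloud(p,T); hsv=cv2.cvtColor(p['image'],cv2.COLOR_RGB2HSV)
g=(hsv[...,0]>45)&(hsv[...,0]<80)&(hsv[...,1]>100)&(abs(w[...,2]-.008)<.012)
q=w[g]; a=np.radians(-10.3); X=np.array([np.cos(a),np.sin(a)]);Y=np.array([-X[1],X[0]])
d=q[:,:2]-[.4532,.3315]; print('X',np.percentile(d@X,[0.5,98,99.8])*1000,'Y',np.percentile(d@Y,[.3,2,98,99.7])*1000,'z',np.percentile(q[:,2],[2,50,98]))
rr=cv2.minAreaRect((q[:,:2]*1000).astype(np.float32)); print(rr)
plan([.4505,.3315,.05],a)
```

```text
X [-63.47441536 103.41442164 104.27009328] Y [-68.69514422 -68.02250602  68.25789193  69.06152094] z [0.00319909 0.00524408 0.01366175]
((471.5880126953125, 328.6596984863281), (141.92552185058594, 175.3627166748047), 80.9154052734375)
t 11.7 pos [0.4503 0.3245 0.1417] gap 0.0507 F [-0.1  0.2 -2.8]
rotvec deg [ 0.5  -0.2  -0.11] norm [ 0.0028 -0.0011 -0.0006] rows>= 0.1
shift mm world [  0.2   7.  -91.7] norm tool now [ 0.612 -0.008 -0.044]  norm tool after turn [ 0.611 -0.007 -0.046]
```

The tray pose is confirmed: edges at +104 and ±69 mm around my centre. Lowering.

Emit:
apply_moves(
  commands=[
    {"x":0.05,"y":0,"z":-0.02,"rx":0.0015,"ry":-0.001,"rz":0},
    {"x":0.1,"y":-0.005,"z":-0.025,"rx":0.001,"ry":0,"rz":0},
    {"x":0.14,"y":0,"z":0,"rx":0,"ry":0,"rz":0},
    {"x":0.14,"y":0,"z":0,"rx":0,"ry":0,"rz":0},
    {"x":0.08,"y":0,"z":0,"rx":0,"ry":0,"rz":0},
  ],
)

```text
t: 12.2
eef_pos: [0.4555, 0.3272, 0.0606]
ee_rot: [0.452, 0.546, 0.449, -0.544]
wrist_force: [0.1, -0.4, -1.8]
finger_gap: 0.0505
```

Run:
```python
from m import *
plan([.4505,.3315,.0025],np.radians(-10.3))
```

```text
t 12.2 pos [0.4555 0.3272 0.0606] gap 0.0505 F [ 0.1 -0.4 -1.8]
rotvec deg [-0.56  0.06 -0.34] norm [-0.0031  0.0003 -0.0019] rows>= 0.1
shift mm world [ -5.    4.3 -58.1] norm tool now [ 0.387 -0.04  -0.023]  norm tool after turn [ 0.387 -0.038 -0.022]
```

Emit:
apply_moves(
  commands=[
    {"x":0.08,"y":-0.02,"z":-0.015,"rx":-0.003,"ry":0,"rz":-0.002},
    {"x":0.08,"y":-0.02,"z":-0.01,"rx":0,"ry":0,"rz":0},
    {"x":0.06,"y":0,"z":0,"rx":0,"ry":0,"rz":0},
    {"x":0.04,"y":0,"z":0,"rx":0,"ry":0,"rz":0},
    {"x":0.02,"y":0,"z":0,"rx":0,"ry":0,"rz":0},
  ],
)

```text
t: 12.7
eef_pos: [0.4493, 0.3306, 0.0127]
ee_rot: [-0.453, -0.541, -0.453, 0.545]
wrist_force: [-0.6, -1.1, -1.7]
finger_gap: 0.0506
```

Run:
```python
from m import *
plan([.4505,.3315,.0025],np.radians(-10.3))
```

```text
t 12.7 pos [0.4493 0.3306 0.0127] gap 0.0506 F [-0.6 -1.1 -1.7]
rotvec deg [-0.09  0.24  0.21] norm [-0.0005  0.0013  0.0012] rows>= 0.0
shift mm world [  1.2   0.9 -10.2] norm tool now [ 0.068  0.007 -0.008]  norm tool after turn [ 0.068  0.007 -0.007]
```

Emit:
apply_moves(
  commands=[
    {"x":0.02,"y":0,"z":0,"rx":0,"ry":0.0013,"rz":0.0012},
    {"x":0.015,"y":0,"z":0,"rx":0,"ry":0,"rz":0},
    {"x":0.01,"y":0,"z":0,"rx":0,"ry":0,"rz":0},
    {"x":0.005,"y":0,"z":0,"rx":0,"ry":0,"rz":0},
  ],
)

```text
t: 13.1
eef_pos: [0.4505, 0.3315, 0.0059]
ee_rot: [0.453, 0.545, 0.452, -0.542]
wrist_force: [-0.6, -0.3, -2.7]
finger_gap: 0.0504
```

Run:
```python
from m import *
plan([.4505,.3315,.0025],np.radians(-10.3))
```

```text
t 13.1 pos [0.4505 0.3315 0.0059] gap 0.0504 F [-0.6 -0.3 -2.7]
rotvec deg [-0.09 -0.14 -0.16] norm [-0.0005 -0.0008 -0.0009] rows>= 0.0
shift mm world [-0.   0.  -3.4] norm tool now [ 0.023 -0.    -0.   ]  norm tool after turn [ 0.023 -0.    -0.   ]
```

Emit:
apply_moves(
  commands=[
    {"x":0.012,"y":0,"z":0,"rx":0,"ry":0,"rz":0},
    {"x":0.01,"y":0,"z":0,"rx":0,"ry":0,"rz":0},
    {"x":0.005,"y":0,"z":0,"rx":0,"ry":0,"rz":0},
  ],
)

```text
t: 13.4
eef_pos: [0.4512, 0.3319, 0.0023]
ee_rot: [0.453, 0.545, 0.452, -0.541]
wrist_force: [-0.1, 0.4, -2.3]
finger_gap: 0.0505
```

Run:
```python
from m import *
plan([.4505,.3315,.0025],np.radians(-10.3))
```

```text
t 13.4 pos [0.4512 0.3319 0.0023] gap 0.0505 F [-0.1  0.4 -2.3]
rotvec deg [-0.11 -0.22 -0.24] norm [-0.0006 -0.0012 -0.0013] rows>= 0.0
shift mm world [-0.7 -0.4  0.2] norm tool now [-0.001 -0.004  0.003]  norm tool after turn [-0.001 -0.004  0.003]
```

Emit:
apply_moves(
  commands=[
    {"x":0.006,"y":0,"z":0,"rx":0,"ry":-0.0012,"rz":-0.0013},
    {"x":0.004,"y":0,"z":0,"rx":0,"ry":0,"rz":0},
  ],
)

```text
t: 13.6
eef_pos: [0.4511, 0.3318, 0.0023]
ee_rot: [-0.453, -0.543, -0.452, 0.544]
wrist_force: [-1.6, -2.6, 1.7]
finger_gap: 0.0502
```

Emit:
apply_moves(
  commands=[
    {"x":0.005,"y":0,"z":0,"rx":0,"ry":0,"rz":0},
    {"x":0.003,"y":0,"z":0,"rx":0,"ry":0,"rz":0},
  ],
)

```text
t: 13.8
eef_pos: [0.4511, 0.3318, 0.0023]
ee_rot: [-0.453, -0.543, -0.452, 0.544]
wrist_force: [-1.5, -1.4, 2.6]
finger_gap: 0.0505
```

It's in contact with the tray floor at the predicted height. Releasing.

Emit:
apply_moves(
  commands=[
    {"x":0,"y":0,"z":0,"rx":0,"ry":0,"rz":0},
    {"x":0,"y":0,"z":0,"rx":0,"ry":0,"rz":0},
    {"x":0,"y":0,"z":0,"rx":0,"ry":0,"rz":0},
    {"x":0,"y":0,"z":0,"rx":0,"ry":0,"rz":0},
  ],
  jaw=0.55,
)

```text
t: 14.2
eef_pos: [0.4527, 0.3333, 0.0022]
ee_rot: [0.453, 0.545, 0.452, -0.542]
wrist_force: [-0.0, -1.4, -0.6]
finger_gap: 0.0662
```

Emit:
apply_moves(
  commands=[
    {"x":-0.04,"y":0,"z":0,"rx":0,"ry":0,"rz":0},
    {"x":-0.08,"y":0,"z":0,"rx":0,"ry":0,"rz":0},
    {"x":-0.15,"y":0,"z":0,"rx":0,"ry":0,"rz":0},
    {"x":-0.2,"y":0,"z":0,"rx":0,"ry":0,"rz":0},
    {"x":-0.2,"y":0,"z":0,"rx":0,"ry":0,"rz":0},
  ],
)

```text
t: 14.7
eef_pos: [0.4497, 0.3309, 0.1038]
ee_rot: [-0.453, -0.541, -0.453, 0.545]
wrist_force: [-0.7, 0.5, -0.0]
finger_gap: 0.0663
```

Emit:
apply_moves(
  commands=[
    {"x":-0.2,"y":-0.05,"z":0,"rx":0,"ry":0,"rz":0},
    {"x":-0.2,"y":-0.05,"z":0,"rx":0,"ry":0,"rz":0},
    {"x":-0.1,"y":-0.05,"z":0,"rx":0,"ry":0,"rz":0},
    {"x":0,"y":0,"z":0,"rx":0,"ry":0,"rz":0},
    {"x":0,"y":0,"z":0,"rx":0,"ry":0,"rz":0},
  ],
)

```text
t: 15.2
eef_pos: [0.43, 0.3382, 0.1922]
ee_rot: [0.453, 0.547, 0.453, -0.539]
wrist_force: [0.0, -0.6, -0.9]
finger_gap: 0.0662
```

Run:
```python
from m import *
plan([.4505,.3315,.2],np.radians(-10.3))
T=T_tool(); p=eyes.grab_frame('wrist'); save(p['image'],'w10.png')
w=cloud(p,T); hsv=cv2.cvtColor(p['image'],cv2.COLOR_RGB2HSV)
blue=(hsv[...,0]>100)&(hsv[...,0]<130)&(hsv[...,1]>120)&(hsv[...,2]>50); q=w[blue]; q=q[~np.isnan(q).any(1)]
q=q[(abs(q[:,0]-.46)<.12)&(abs(q[:,1]-.33)<.06)]; q=q[abs(q[:,2]-np.median(q[:,2]))<.006]
A=np.c_[(q-q.mean(0))[:,:2],np.ones(len(q))]; c=np.linalg.lstsq(A,q[:,2],rcond=None)[0]; print('plate z',c[2],'tilt deg',np.degrees(c[:2]))
print(cv2.minAreaRect((q[:,:2]*1000).astype(np.float32)))
for n in ['scene','top']:
    p=eyes.grab_frame(n); save(p['image'],n+'9.png')
    for k in ['carrier','dish','carrier_well','rack','jar','mouse']: print(k,[(np.round(x['at'],3).tolist(),round(x['score'],2)) for x in pinpoint(p,k)])
```

```text
t 15.2 pos [0.43   0.3382 0.1922] gap 0.0662 F [ 0.  -0.6 -0.9]
rotvec deg [-0.05 -0.46 -0.45] norm [-0.0003 -0.0026 -0.0025] rows>= 0.1
shift mm world [20.5 -6.7  7.8] norm tool now [-0.051  0.143  0.019]  norm tool after turn [-0.052  0.142  0.02 ]
plate z 0.018592924326367426 tilt deg [-0.04461776  0.08372683]
((453.40887451171875, 331.6812438964844), (51.982521057128906, 159.31646728515625), 79.56421661376953)
carrier [([0.662, -0.217, 0.0], 0.81), ([0.455, 0.329, 0.003], 0.56)]
dish [([0.749, -0.34, -0.0], 0.56), ([0.472, 0.329, 0.007], 0.47)]
carrier_well [([0.666, -0.211, 0.002], 0.76), ([0.464, 0.331, 0.012], 0.61)]
rack [([0.468, -0.348, 0.007], 0.74)]
jar [([0.735, 0.326, 0.001], 0.75), ([0.468, -0.349, 0.004], 0.58)]
mouse [([0.753, -0.338, -0.003], 0.97), ([0.455, 0.329, 0.004], 0.47)]
carrier [([0.455, 0.331, 0.004], 0.93), ([0.661, -0.214, 0.002], 0.77)]
dish [([0.47, 0.327, 0.009], 0.65)]
carrier_well [([0.669, -0.208, 0.005], 0.9), ([0.466, 0.329, 0.008], 0.84)]
rack [([0.468, -0.346, -0.002], 0.86), ([0.736, 0.324, 0.001], 0.21)]
jar [([0.737, 0.327, 0.003], 0.74), ([0.47, 0.328, 0.011], 0.34)]
mouse [([0.75, -0.337, -0.002], 0.73), ([0.534, 0.317, 0.003], 0.37)]
```

View pics/w10.png

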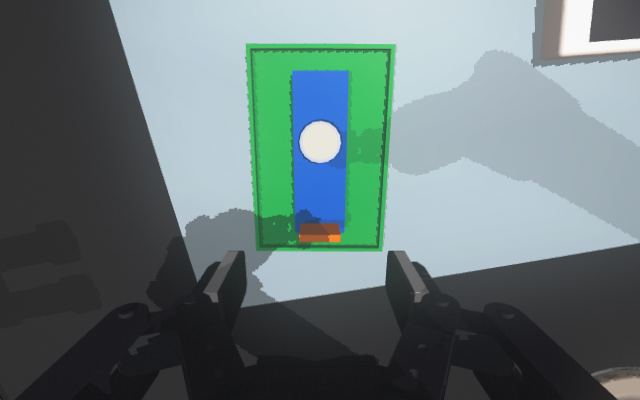

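View pics/scene9.png

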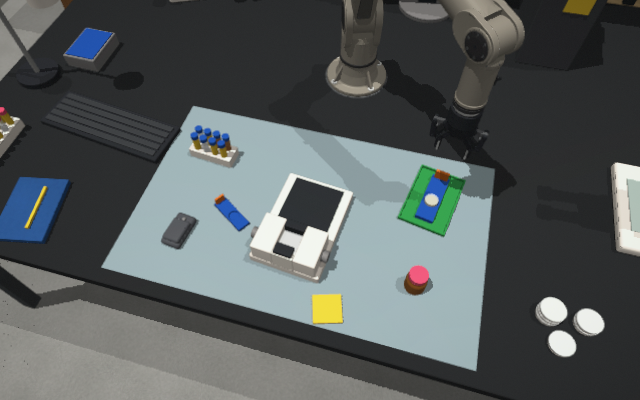

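The carrier lies flat and centred in the tray with the dish seated (wrist picture 320,142). The bystanders haven't moved and the gripper is well clear, so I'm handing in.

```bash
python3 -c "
from h import *
print(ticket.close_job())"
```

```text
the job is handed in; nothing more can be done
None
```

I pulled the large blue carrier out of the imager by hooking its tab from behind. Once its inner end was about 14 mm clear of the hood, I gripped it by its long sides and set it down in the green tray. The job was handed in at about 15 s.

- **Carrier in the tray:** it lies flat, with its top at z = 18.6 mm (18 expected) and a tilt under 0.1°. It sits within about 1 mm of the tray centre and is aligned with it.
- **Dish:** it was seated in its well in every picture, including the last. The carrier's tilt measured about 0.5° or less at both checks during the carry.
- **Forces and clearance:** wrist readings stayed within about 3 N wherever I checked. The open gripper ended about 19 cm above the table, touching nothing.
- **Bystanders:** the rack, jar, mouse and small look-alike carrier showed no movement beyond the roughly 4 mm detector error.

**Disagreements:**
- One early wrist measurement was about 5 mm off because the arm was still settling. I retook it and it then agreed with the top camera.
- The detectors gave a few false matches in the last pictures, for example calling the mouse a "dish". I ruled these out by position.

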